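Turn the wide leaf of the panel sample book

TASK

In the sample book lying open on the table, turn the wider of the two raised leaves over the spine until it lies flat on the other half of the book, by pushing and pressing it with closed fingertips: do not pinch it and do not fling it over. Leave the narrow leaf beside it as it stands and do not disturb the things around the book, then draw back clear.

Things in the scene. Friction and masses are not known exactly. Their poses are not given: they have to be found in the camera images.
- book: The sample book of acoustic wall-panel finishes, fastened to the table, open and lying flat; 225 mm along its spine, 300 mm across. Origin: on the table under the middle of the spine. Its x axis runs along the spine, its z axis points up; the two leaves start over its -y half, and +y is the other half. On each half there is a stack of glued-down boards, top 16 mm above the table. The spine is a 6 mm rod 22 mm above the table, held in three low posts 26 mm high.
- wide (a joint): Angle of the wide leaf about the spine (rad): 0 is flat over the -y half of the book, 1.571 upright, 3.142 (its stop) flat over the +y half. It starts standing ajar, between 0.8 and 1.25. The hinge is stiff (about 0.13 N m), so the leaf stays at any angle where it is left and does not fall; it must be pushed all the way over and down. Pushing level against the free edge may bind while the leaf is low; push up and over along the edge's arc.
- wide_hinge (a point): Point on the spine axis in the middle of the wide leaf's width, 22 mm above the table, 46 mm from the middle of the spine towards the book's +x end. It turns with the wide leaf.
- wide_edge (a point): Middle of the free edge of the wide leaf, 130 mm from the spine axis. The wide leaf is a stiff board 108 mm wide along the spine, 7 mm thick over its two grey facings and 3 mm thick at the bare rim (3 mm wide, 8 mm at the free edge).
- narrow_edge (a point): Middle of the free edge of the narrow leaf, the neighbour on the same spine: 70 mm wide, 100 mm from spine to free edge, its middle 61 mm from the middle of the spine towards the book's -x end; a gap of about 18 mm lies between the two leaves. It starts raised 0.2 to 0.55 rad above flat over the -y half, on an equally stiff hinge, and is to stay so.
- remote: hand remote control, 150 x 45 x 18 mm, lying flat; loose, not to be disturbed. Origin: middle of its underside.
- tape: roll of tape lying flat, a ring 90 mm across and 25 mm high; loose, not to be disturbed. Origin: middle of its underside.
- jar: clear jar with a metal cap, 56 mm across and 70 mm high; loose, not to be disturbed. Origin: middle of its underside.
- screwdriver: screwdriver lying on the table; loose, not to be disturbed. Origin: on its long axis, about the middle.
- mug: white mug, 76 mm across (without its handle) and 85 mm high; loose, not to be disturbed. Origin: middle of its underside.
- level: short aluminium spirit level, 160 x 25 x 45 mm, standing on its long edge; loose, not to be disturbed. Origin: middle of its underside.
- adapter: black plug adapter, 50 x 45 x 32 mm, with two brass blades; loose, not to be disturbed. Origin: middle of its underside.

How it is judged:
On the way, in this order (a step that is already met when the one before it is completed fails the run):
1. the wide leaf is past upright (value of joint wide above 1.75 rad).
2. the wide leaf lies flat on the other half (value of joint wide above 3.07 rad), for 0.2 s.
At the end, for the whole second after the job is handed in: The wide leaf lies flat on the book's +y half (within 0.08 rad of its stop) and at rest, the narrow leaf's free edge is within 20 mm of where it was, and every loose thing within 30 mm of its start (value of joint wide above 3.06 rad and velocity of joint wide between -0.05 and 0.05 rad/s and distance of narrow_edge from where it was at the start of the episode below 0.02 m and distance of each of remote, tape, jar, screwdriver, mug, level, adapter from where it was at the start of the episode below 0.03 m); the robot touches nothing.
It fails at once if the wide leaf is pinched (both of its facings pressed by the fingers at once) (contact force between the fingers and wide_c1 above 1 N and contact force between the fingers and wide_c2 above 1 N).
It fails at once if the wide leaf is flung over (faster than 6 rad/s) (velocity of joint wide above 6 rad/s or velocity of joint wide below -6 rad/s).
It fails at once if the narrow leaf is moved by more than 20 mm at its free edge (distance of narrow_edge from where it was at the start of the episode above 0.02 m).
It fails at once if a thing around the book is moved by more than 30 mm or lifted (distance of any of remote, tape, jar, screwdriver, mug, level, adapter from where it was at the start of the episode above 0.03 m).
It also fails if it takes over 35 s, if anything falls off the work surface, if the arm or the gripper's body presses on something with over 40 N, if the wrist force passes 120 N, or if a joint passes its speed limit or range.

ROBOT

A 7-joint arm with a two-finger parallel gripper is mounted at the origin on the work surface. World frame = base frame: x ahead of the robot, y to its left, z up, the work surface at z = 0. Lengths are in m, angles in rad, forces in N, time in s.
With the tool pointing down it reaches from about 0.4 to 0.85 m from the base axis. Payload 4.5 kg.
Tool frame: the origin (TCP) lies midway between the tips of the shut fingers; the grasp point (between the pads) lies ctrl.hold_point_z behind it (ctrl.hold_point_z is the distance from the TCP to the grasp point, in m); z points along the fingers, y is the line along which they close (so a half turn about z gives the same grasp; the last joint's range is limited). The gripper opens to 85 mm and grips with 20 to 120 N. Pads are 22 mm wide; open, the fingers measure 114 mm over their backs; the gripper's body (76 mm by 85 mm) begins 54 mm behind the grasp point. The pads swing forward as they close: fully open they stand 13 mm farther back than shut.
Start: joints at [-1.243, 0.689, -0.195, 1.565, 0.157, 0.902, -0.215], TCP at [0.181, 0.598, 0.231] pointing down, gripper open.
Joint ranges: [-3.01, 3.01], [-0.46, 2.08], [-1.47, 1.51], [0.13, 2.56], [-1, 4.14], [0.04, 2.09], [-2.66, 2.66]. Speed limits (rad/s): [2.57, 2.57, 3.14, 3.14, 3.14, 3.14, 3.14].

INTERFACE

Orientations are given as a rotation vector (axis times angle).
In Python, from rig import ctrl gives the robot as it stands. The module is installed in compiled form; this text tells all that it offers.
- The arm moves only by the tool move_arm, never from a script. Its argument "increments" is a list of rows, each a list of 7 numbers: the turn, a rotation vector about the world's x, y, z in rad, then the shift along the world's x, y, z in cm, then the closure, from 0 (fully open) to 1 (shut). A call has 1 to 5 rows; each row is the pose to reach, as a shift and turn from the pose commanded when the call began; what a row does not reach only later rows make up. A row lasts 1/8 s, in which the tool goes at most 62.5 mm and 10.7 degrees, less where a joint would pass 70% of its speed; a pose out of reach is approached as far as the arm can. A call with a gripper value outside its range is refused whole. The fingers move at their own pace and stop on an object; the grip force is fixed at half the most. Time passes only in rows, so rows that repeat a pose let the fingers close. It gives the time, the measured TCP pose, the force, the opening and the grip force at its end, in the units of the state.
- ctrl.get_state(): the state, without advancing time (a new reading comes with each control period).
- ctrl.snapshot(name): name is "scene" or "top" or "wrist"; returns a dict with "frame" (384x512x3 uint8, red, green, blue), "z_map" (384x512 float32, m along the optical axis (not along the pixel's ray), 0 where there is no reading), "intrinsics" (3x3 intrinsics, pixels), "extrinsics" (4x4, takes a point from camera to world coordinates). Camera axes: x right, y up, looking along -z (the intrinsics and any distortion apply to the point x, -y, -z); pixel columns grow to the right and rows downward; lengths in m; the calibration is good to about 2 mm. A picture is of the moment at which its call begins.
- ctrl.job_done(): hands the job in; it is judged then, once.
Trained networks look in the newest picture that a camera, given by its name, has taken for a name from the list of things; names that differ only in an ending like _2 or _b are one class to them, and where a whole thing is asked for, a point or a joint stands for the part that bears it (a point fixed in the world has none). Each returns a list of dicts, best first, with "confidence" (0 to 1); they miss things now and then, are a little off and sometimes report something else, mostly with a low value. They report only what shows in the picture. A call takes as long as a camera call.
- ctrl.find_in(name, camera): "pixel" ([row, column] in pixels, amid what is visible of it).
- ctrl.mark_of(name, camera): "pixel" ([row, column] in pixels: a listed point, or the origin of a listed thing).
The state is a dict: "time": time; "joints": joint angles; "dq": joint speeds; "effort": joint torques, N m; "ee_pos": TCP position; "ee_rot": TCP orientation; "ft_force": force on the tool from outside, world axes, zero at the start; "moment": the same for the moment, N m; "opening": finger opening in m; "finger_force": force on a finger pad.
Only numpy, scipy, OpenCV 4.12 (cv2) and the standard library are available. Lean on these libraries where they do the work, as an engineer would, in place of code of your own. Each camera call takes 0.05 s, during which the arm holds its last target. There are 200 camera calls.

## Working session

There is one attempt and no reset: what is moved stays moved. The work goes in short steps, Python scripts to look and compute and a tool call to move; the robot and the scene stay as the last step left them, time stands still between calls to the robot, and variables do not carry over. Pictures are saved under pics/ and viewed, at most 10 in all, crops included, and the job is handed in when it is done.

Besides the shell and the picture viewer there is one more tool, called after ">>>" as name(argument=value, ...) on one line, values as JSON. move_arm: Moves the arm, as the interface text tells. Its arguments: {"type":"object","properties":{"increments":{"type":"array","items":{"type":"array","items":{"type":"number"}}}},"required":["increments"]}

```bash
mkdir -p pics; cat > h.py <<'E'
import numpy as np, cv2
from rig import ctrl
def pt(s,r,c,z=None):
    K=np.array(s["intrinsics"]);E=np.array(s["extrinsics"]);zm=s["z_map"]
    ri,ci=int(round(r)),int(round(c))
    w=zm[max(0,ri-1):ri+2,max(0,ci-1):ci+2];w=w[w>0]
    d=np.median(w) if len(w) else np.nan
    p=np.array([(c-K[0,2])/K[0,0],-(r-K[1,2])/K[1,1],-1.])
    if z is not None:
        D=E[:3,:3]@p; d=(z-E[2,3])/D[2]
    return (E@np.append(p*d,1))[:3]
E
python3 - <<'E'
from h import *
np.set_printoptions(precision=3,suppress=True)
st=ctrl.get_state();print(st["time"],st["ee_pos"],st["ee_rot"],st["opening"],ctrl.hold_point_z)
ims=[]
for cam in("top","scene"):
    s=ctrl.snapshot(cam);ims.append(s["frame"]);np.savez("s_"+cam,**s)
    for n in["book","wide_hinge","wide_edge","narrow_edge","remote","tape","jar","screwdriver","mug","level","adapter"]:
        for q in ctrl.mark_of(n,cam)[:1]:
            print(cam,n,np.round(q["pixel"]),round(q["confidence"],2),pt(s,*q["pixel"]))
    cv2.imwrite(f"pics/{cam}.png",s["frame"][:,:,::-1])
E
```

```text
0.0 [0.181 0.598 0.23 ] [-0.46  -3.108  0.003] 0.08552967795065407 0.0187
top book [187. 215.] 0.6 [0.566 0.156 0.025]
top wide_hinge [172. 211.] 0.95 [0.604 0.168 0.025]
top wide_edge [152. 230.] 0.94 [0.629 0.114 0.13 ]
top narrow_edge [199. 260.] 0.89 [0.54  0.045 0.016]
top remote [148. 304.] 0.58 [ 0.675 -0.064  0.017]
top tape [195. 114.] 0.58 [ 0.544  0.413 -0.001]
top jar [122. 238.] 0.63 [0.722 0.104 0.065]
top screwdriver [253. 224.] 0.84 [0.406 0.129 0.   ]
top mug [195. 329.] 0.92 [ 0.558 -0.128  0.004]
top level [144. 164.] 0.71 [0.672 0.29  0.027]
top adapter [241. 140.] 0.86 [0.428 0.329 0.031]
scene book [189. 299.] 0.69 [0.629 0.113 0.131]
scene wide_hinge [199. 317.] 0.85 [0.601 0.18  0.007]
scene wide_edge [190. 296.] 0.76 [0.629 0.107 0.13 ]
scene narrow_edge [181. 252.] 0.62 [0.535 0.053 0.051]
scene remote [269. 223.] 0.68 [ 0.688 -0.064  0.019]
scene tape [152. 390.] 0.85 [ 0.539  0.399 -0.   ]
scene jar [269. 320.] 0.58 [0.767 0.103 0.068]
scene screwdriver [136. 262.] 0.96 [0.408 0.123 0.023]
scene mug [224. 174.] 0.79 [ 0.589 -0.128  0.074]
scene level [214. 380.] 0.92 [0.695 0.274 0.044]
scene adapter [122. 345.] 0.71 [0.442 0.324 0.03 ]
```

View pics/top.png

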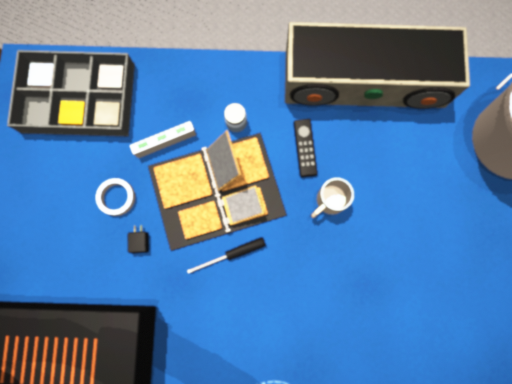

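View pics/scene.png

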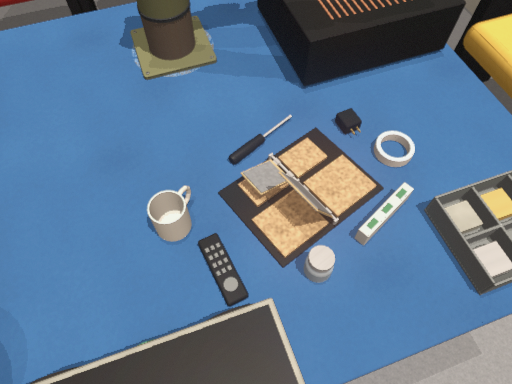

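The top picture shows the book near (190,217), with its spine running from about (147,205) to (230,228). The wide leaf stands with its free edge near (152,230), and the narrow leaf lies low near (205,245). The jar at (117,235) and the level at (138,162) stay off the leaf's sweep.

```bash
python3 - <<'E'
from h import *
np.set_printoptions(precision=3,suppress=True)
P=[]
for cam in("top","scene"):
    s=dict(np.load(f"s_{cam}.npz"))
    K,E,Z=s["intrinsics"],s["extrinsics"],s["z_map"]
    r,c=np.mgrid[:384,:512]; X=np.stack([(c-K[0,2])/K[0,0]*Z,-(r-K[1,2])/K[1,1]*Z,-Z],-1)@E[:3,:3].T+E[:3,3]
    X=X[Z>0]; m=(abs(X[:,0]-.62)<.1)&(abs(X[:,1]-.13)<.1)&(X[:,2]>.06)&(X[:,2]<.2)&(np.hypot(X[:,0]-.745,X[:,1]-.104)>.06)
    Q=X[m]; e=Q[Q[:,2]>Q[:,2].max()-.012]
    u,sv,v=np.linalg.svd(Q-Q.mean(0),full_matrices=False)
    n=v[2]; print(cam,len(Q),"zmax",Q[:,2].max(),"normal",n,"resid",sv/np.sqrt(len(Q)),"mean",Q.mean(0),"edge",e.mean(0),len(e),e.min(0),e.max(0))
    h=np.cross(n,[0,0,1]);print(" spine ang",np.arctan(h[1]/h[0]),"leaf",np.arccos(abs(n[2])))
s=dict(np.load("s_scene.npz"));print("hinge scene z=.022",pt(s,199,317,.022))
s=dict(np.load("s_top.npz"));print("hinge top",pt(s,172,211,.022),"spine ends",pt(s,149,206,.026),pt(s,229,228,.026))
E
```

```text
top 946 zmax 0.1393458405346767 normal [-0.273  0.805  0.527] resid [0.031 0.027 0.001] mean [0.619 0.128 0.102] edge [0.625 0.11  0.131] 179 [0.576 0.09  0.127] [0.679 0.128 0.139]
 spine ang 0.3266551316437909 leaf 1.015779100070311
scene 439 zmax 0.13566281262993107 normal [ 0.262 -0.793 -0.55 ] resid [0.033 0.026 0.002] mean [0.632 0.123 0.114] edge [0.633 0.111 0.131] 228 [0.579 0.091 0.125] [0.682 0.131 0.136]
 spine ang 0.3191067314205117 leaf 0.988461703244156
hinge scene z=.022 [0.609 0.175 0.022]
hinge top [0.604 0.168 0.022] spine ends [0.662 0.183 0.026] [0.464 0.12  0.026]
```

>>> move_arm(increments=[[0,0,0.15,4,-5,1,1],[0,0,0.3,8,-10,2,1],[0,0,0.45,12,-15,2,1],[0,0,0.57,16,-20,2,1],[0,0,0.57,20,-25,2,1]])

```text
time: 1.82
ee_pos: [0.3766, 0.3538, 0.2515]
ee_rot: [-0.434, 3.111, 0.001]
ft_force: [1.4, 0.9, -0.3]
opening: -0.0001
finger_force: 0.0
```

>>> move_arm(increments=[[0,0,0,4,-4.4,0,1],[0,0,0,8,-8.8,0,1],[0,0,0,12,-13.2,0,1],[0,0,0,16,-17.6,0,1],[0,0,0.04,20,-22,0,1]])

```text
time: 2.45
ee_pos: [0.5765, 0.1339, 0.2515]
ee_rot: [-0.496, 3.102, 0.0]
ft_force: [0.6, 0.9, -0.5]
opening: 0.0
finger_force: 0.0
```

>>> move_arm(increments=[[0,0,0,3.2,-3.8,0,1],[0,0,0,6.4,-7.5,0,1],[0,0,0,6.4,-7.5,-5,1],[0,0,0,6.4,-7.5,-10,1],[0,0,0,6.4,-7.5,-14,1]])

```text
time: 3.08
ee_pos: [0.6387, 0.0599, 0.1093]
ee_rot: [0.494, -3.101, -0.0]
ft_force: [-0.4, -0.4, 0.5]
opening: 0.0004
finger_force: 0.0
```

```bash
python3 - <<'E'
from h import *
s=ctrl.snapshot("scene");cv2.imwrite("pics/a.png",cv2.resize(s["frame"][100:300,180:440,::-1],None,fx=3,fy=3))
st=ctrl.get_state();print(st["ee_pos"],st["ee_rot"],st["ft_force"],st["time"])
E
```

```text
[0.63531804 0.05931163 0.10428954] [ 4.93597834e-01 -3.09250564e+00  3.49178009e-04] [-1.20523631 -0.57099178 -4.16084231] 3.125
```

View pics/a.png

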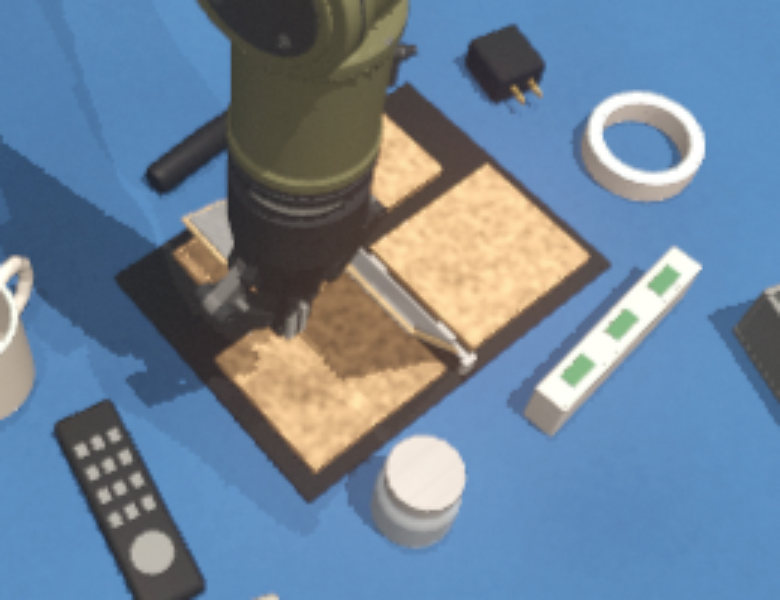

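>>> move_arm(increments=[[0,0,0,0,0,0,1],[0,0,0,-0.6,1.9,0,1],[0,0,0,-1.1,3.3,0.3,1],[0,0,0,-1.6,4.7,0.6,1],[0,0,0,-2,6.1,0.9,1]])

```text
time: 3.75
ee_pos: [0.6193, 0.1224, 0.1214]
ee_rot: [-0.495, 3.101, -0.0]
ft_force: [1.0, -0.8, 1.0]
opening: 0.0
finger_force: 0.8
```

```bash
cat > look.py <<'E'
from h import *
import sys
np.set_printoptions(precision=3,suppress=True)
n=sys.argv[1]
for cam in("scene","top"):
    s=ctrl.snapshot(cam)
    for k in("wide_edge","narrow_edge"):
        for q in ctrl.mark_of(k,cam)[:1]: print(cam,k,np.round(q["pixel"]),round(q["confidence"],2),pt(s,*q["pixel"]))
    if cam=="scene": cv2.imwrite(f"pics/{n}.png",cv2.resize(s["frame"][100:300,180:440,::-1],None,fx=3,fy=3))
st=ctrl.get_state()
p=st["ee_pos"]-np.array([.606,.172,0]);print(st["ee_pos"],"along",p@[.949,.315,0],"s",p@[-.315,.949,0],st["ft_force"],st["time"])
E
python3 look.py b
```

```text
scene wide_edge [178. 312.] 0.93 [0.623 0.139 0.148]
scene narrow_edge [180. 250.] 0.92 [0.532 0.05  0.052]
top wide_edge [151. 214.] 0.52 [0.508 0.095 0.585]
[0.619 0.121 0.12 ] along -0.0037167003441420927 s -0.05252044791357446 [ 0.664 -0.28   0.181] 4.05
```

View pics/b.png

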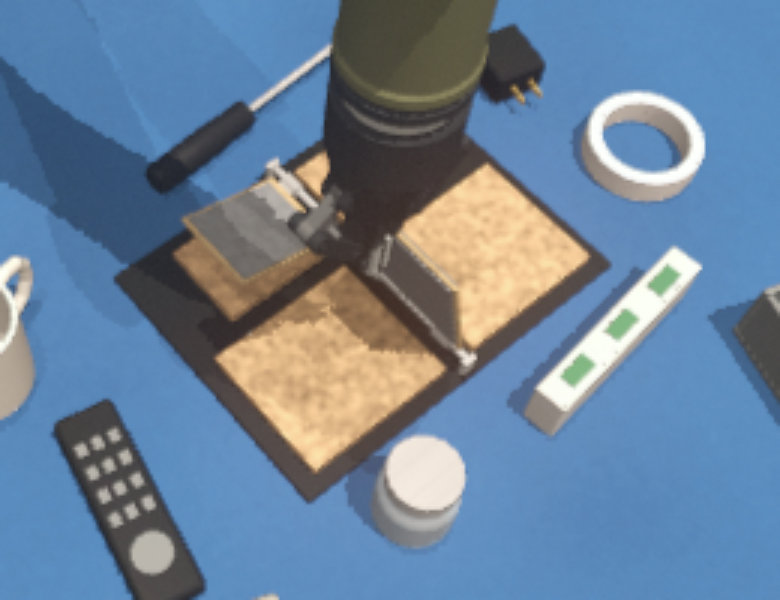

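>>> move_arm(increments=[[0,0,0,-0.5,1.6,0,1],[0,0,0,-1.1,3.2,0.1,1],[0,0,0,-1.4,4.4,0,1],[0,0,0,-1.8,5.5,-0.1,1],[0,0,0,-2.3,6.8,-0.5,1]])

```text
time: 4.68
ee_pos: [0.5964, 0.1902, 0.1154]
ee_rot: [-0.494, 3.101, 0.0]
ft_force: [0.8, -0.1, 0.0]
opening: -0.0001
finger_force: 0.5
```

```bash
python3 look.py c
```

```text
scene wide_edge [155. 342.] 0.72 [0.605 0.207 0.164]
scene narrow_edge [183. 250.] 0.59 [0.536 0.047 0.049]
[0.596 0.189 0.115] along -0.0037558217223803525 s 0.019077102358960187 [-0.39  -0.809 -0.636] 4.975
```

View pics/c.png

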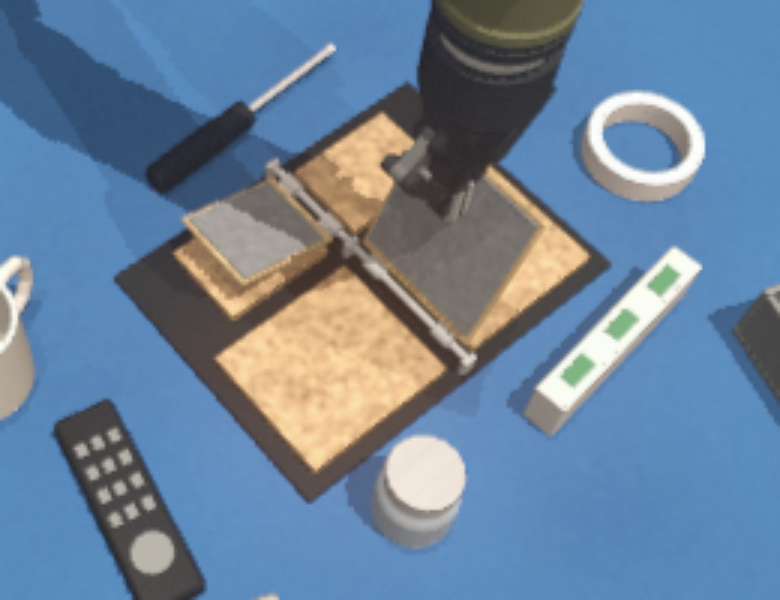

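The leaf is past upright, around 2 rad, and the fingertips are on the back facing at (455,205). I'll carry on down the arc.

>>> move_arm(increments=[[0,0,0,-0.4,1.2,-0.5,1],[0,0,0,-0.8,2.5,-1.3,1],[0,0,0,-1.2,3.5,-2.3,1],[0,0,0,-1.5,4.5,-3.5,1],[0,0,0,-1.7,5.2,-4.7,1]])

```text
time: 5.6
ee_pos: [0.5786, 0.2427, 0.0673]
ee_rot: [0.496, -3.102, -0.001]
ft_force: [0.6, 0.6, 0.4]
opening: -0.0
finger_force: 0.4
```

>>> move_arm(increments=[[0,0,0,-0.2,0.5,-1.3,1],[0,0,0,-0.3,0.9,-2.6,1],[0,0,0,-0.3,1,-3.6,1],[0,0,0,-0.3,1,-4.2,1],[0,0,0,-0.3,1,-4.4,1]])

```text
time: 6.22
ee_pos: [0.5762, 0.2512, 0.0253]
ee_rot: [0.494, -3.102, 0.001]
ft_force: [-5.9, -2.1, 19.3]
opening: -0.0003
finger_force: 9.9
```

```bash
python3 look.py d
```

```text
scene wide_edge [169. 355.] 0.9 [0.569 0.286 0.025]
scene narrow_edge [180. 248.] 0.85 [0.53  0.045 0.049]
top narrow_edge [199. 261.] 0.79 [0.54  0.043 0.015]
[0.576 0.251 0.026] along -0.003400383052665165 s 0.08454503661850023 [-2.729 -1.266  9.344] 6.525
```

View pics/d.png

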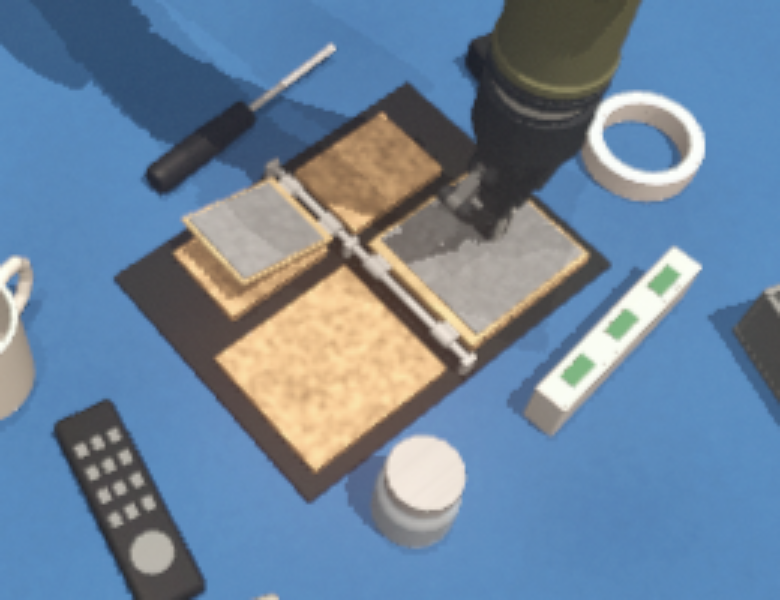

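>>> move_arm(increments=[[0,0,0,0,0,-0.2,1],[0,0,0,0,0,-0.2,1],[0,0,0,0,0,-0.2,1],[0,0,0,0,0,2,1],[0,0,0,0,0,6,1]])

```text
time: 7.15
ee_pos: [0.5755, 0.2501, 0.0838]
ee_rot: [0.493, -3.1, 0.003]
ft_force: [0.2, 0.4, -0.8]
opening: 0.0002
finger_force: 0.0
```

>>> move_arm(increments=[[0,0,0,0,0,5,1],[0,0,0,0,0,10,1],[0,0,0,-4,4,12,1],[0,0,0,-8,8,12,1],[0,0,0,-12,12,12,1]])

```text
time: 7.78
ee_pos: [0.4557, 0.372, 0.2049]
ee_rot: [-0.492, 3.101, 0.001]
ft_force: [0.9, 0.5, -0.0]
opening: -0.0001
finger_force: 0.0
```

>>> move_arm(increments=[[0,0,0,-4,4,0,1],[0,0,0,-7,7,0,1],[0,0,0,-7,7,0,1],[0,0,0,-7,7,0,1],[0,0,0,-7,7,0,1]])

```text
time: 8.4
ee_pos: [0.388, 0.4398, 0.2042]
ee_rot: [-0.49, 3.103, -0.002]
ft_force: [1.0, 0.5, -0.5]
opening: -0.0003
finger_force: 0.0
```

```bash
python3 look.py e; python3 - <<'E'
from h import *
np.set_printoptions(precision=4,suppress=True)
for cam in("top","scene"):
    s=ctrl.snapshot(cam);K,E,Z=s["intrinsics"],s["extrinsics"],s["z_map"]
    r,c=np.mgrid[:384,:512]; X=np.stack([(c-K[0,2])/K[0,0]*Z,-(r-K[1,2])/K[1,1]*Z,-Z],-1)@E[:3,:3].T+E[:3,3]
    p=X-[.606,.172,0];a=p@[.949,.315,0];q=p@[-.315,.949,0]
    m=(Z>0)&(abs(a)<.045)&(q>.02)&(q<.115)&(X[...,2]<.2)
    print(cam,m.sum(),"slope,z0",np.polyfit(q[m],X[...,2][m],1))
E
```

```text
scene wide_edge [167. 356.] 0.92 [0.563 0.293 0.022]
scene narrow_edge [183. 251.] 0.71 [0.538 0.048 0.051]
top wide_edge [185. 157.] 0.73 [0.57  0.305 0.006]
top narrow_edge [200. 260.] 0.56 [0.537 0.044 0.018]
[0.387 0.441 0.204] along -0.12342567633632469 s 0.32441309549435027 [ 0.101 -0.132 -0.509] 8.7
top 1366 slope,z0 [-0.0014  0.0248]
scene 1482 slope,z0 [-0.0016  0.0247]
```

View pics/e.png

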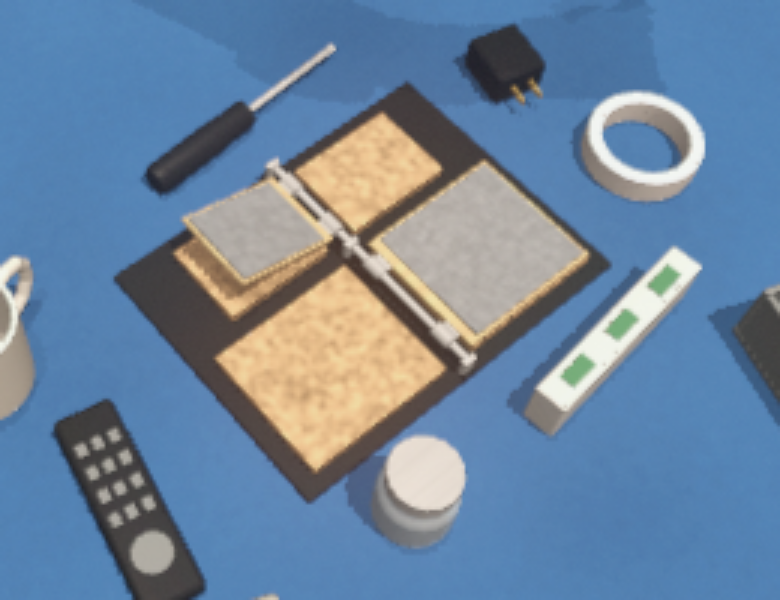

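The wide leaf lies flat on the +y half, with a fitted slope of about 0.002. The narrow leaf and the loose things look unmoved, and the arm is clear.

```bash
python3 -c "
from rig import ctrl
print(ctrl.job_done())"
```

```text
the job is handed in; nothing more can be done
None
```

The wide leaf is turned over and lies flat on the +y half of the book, the narrow leaf and the things around the book look unmoved, and the arm is drawn back clear; the job is handed in, but no verdict came back.

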